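Clear the soldering slide and run the brick carriage home

ROBOT

A 6-joint arm with a two-finger parallel gripper is mounted at the origin on the work surface. World frame = base frame: x ahead of the robot, y to its left, z up, the work surface at z = 0. Lengths are in m, angles in rad, forces in N, time in s.
With the tool pointing down it reaches from about 0.25 to 0.725 m from the base axis. Payload 4 kg.
Tool frame: the origin (TCP) lies between the finger pads; the fingertips stand 11 mm ahead of it and the grasp point (between the pads) lies 8 mm behind it (bot.tip_extent is the distance from the TCP to the fingertips, in m); z points along the fingers, y is the line along which they close (so a half turn about z gives the same grasp; the last joint's range is limited). The gripper opens to 85 mm and grips with 20 to 120 N. Pads are 22 mm wide; open, the fingers measure 114 mm over their backs; the gripper's body (76 mm by 85 mm) begins 54 mm behind the grasp point. The pads swing forward as they close: fully open they stand 13 mm farther back than shut.
Start: joints at [1.182, 0.241, 0.005, 1.335, 0, 1.571], TCP at [0.19, 0.463, 0.242] pointing down, gripper open.
Joint ranges: [-2.72, 2.72], [-1.05, 1.87], [-1.09, 1.28], [-1.99, 2.15], [-1.42, 1.44], [-3.14, 3.14]. Speed limits (rad/s): [2.79, 2.79, 3.14, 3.14, 3.14, 3.14].

INTERFACE

Orientations are given as a unit quaternion [x, y, z, w].
In Python, from workcell import bot gives the robot as it stands. The module is installed in compiled form; this text tells all that it offers.
- The arm moves only by the tool drive_tool, never from a script. Its argument "rows" is a list of rows, each an object of numbers: "dx", "dy", "dz": the shift along the tool's x, y, z in units of 50 mm (1.0 is 50 mm); "wx", "wy", "wz": the turn, a rotation vector about the tool's x, y, z in units of 5 degrees (1.0 is 5 degrees); "hand": the finger opening in mm, from 0 to 85.4. A call has 1 to 20 rows; each row is the pose to reach, as a shift and turn from the pose commanded when the call began, along the tool's axes at that moment; what a row does not reach only later rows make up. A row lasts 1/10 s, in which the tool goes at most 50 mm and 8.59 degrees, less where a joint would pass 70% of its speed; a pose out of reach is approached as far as the arm can. A call with a gripper value outside its range is refused whole. The fingers move at their own pace and stop on an object; the grip force is fixed at half the most. Time passes only in rows, so rows that repeat a pose let the fingers close. It gives the time, the measured TCP pose, the force, the opening and the grip force at its end, in the units of the state.
- bot.get_obs(): the state, without advancing time (a new reading comes with each control period).
- bot.camera(name): name is "scene" or "top"; returns the picture (420x560x3 uint8, red, green, blue); there is no depth.
- bot.get_calibration(name): a dict with "vfov" (degrees; the focal length in pixels is half the picture's height over the tangent of half this angle, whatever the lens; pixels are square), "cx", "cy" (the principal point, pixels), "k1" (the pictures are not rectified: a ray, as slopes to the right and down, at radius r is drawn at 1 + k1 r^2 times it, then the intrinsics apply), "origin" and "rotation" of the camera in the world. Camera axes: x right, y up, looking along -z (the intrinsics and any distortion apply to the point x, -y, -z); pixel columns grow to the right and rows downward; lengths in m; the calibration is good to about 2 mm. A picture is of the moment at which its call begins. get_calibration takes no time and is no camera call.
- bot.job_done(): hands the job in; it is judged then, once.
Trained networks look in the newest picture that a camera, given by its name, has taken for a name from the list of things; names that differ only in an ending like _2 or _b are one class to them, and where a whole thing is asked for, a point or a joint stands for the part that bears it (a point fixed in the world has none). Each returns a list of dicts, best first, with "score" (0 to 1); they miss things now and then, are a little off and sometimes report something else, mostly with a low value. They report only what shows in the picture. A call takes as long as a camera call. They do not tell look-alikes from the thing itself.
- bot.look_for(camera, thing): "extent" ([centre column, centre row, width, height] in pixels, round what is visible of it).
- bot.outline_of(camera, thing): "region" (420x560 bool, what is visible of it) and "extent" ([centre column, centre row, width, height] in pixels, round what is visible of it).
The state is a dict: "clock": time; "joint_pos": joint angles; "joint_vel": joint speeds; "tau": joint torques, N m; "eef_pos": TCP position; "tool_rot": TCP orientation; "ft_force": force on the tool from outside, world axes, zero at the start; "ft_torque": the same for the moment, N m; "grip_width": finger opening in m; "grasp_force": force on a finger pad.
Only numpy, scipy, OpenCV 4.12 (cv2) and the standard library are available. Lean on these libraries where they do the work, as an engineer would, in place of code of your own. Each camera call takes 0.05 s, during which the arm holds its last target. There are 200 camera calls.

TASK

The flux jar has been left standing on the soldering slide, in the carriage's way. Stand it upright in the shallow wooden tray, without dropping it or tipping it over, and then slide the brick carriage under the hand guard until it is fully home against the end stop. Let go of everything and leave the other things on the bench as they are.

Things in the scene. Friction and masses are not known exactly. Their poses are not given: they have to be found in the camera images.
- slide: Soldering slide, fixed to the bench: dark steel base plate 400 x 170 mm, 10 mm thick, with two 12 mm steel rails along its x at y = +-55 mm (tops 22 mm above the bench). Origin: centre of its underside; x runs along the rails, from the handle's end towards the end stop, roughly away from the robot; z up.
- stop (a point): End stop of the slide: steel block 100 mm wide, top 50 mm above the bench. Point: top middle of its near face, at slide x = +165 mm, y = 0. Axes as the slide's.
- guard (a point): Hand guard bridging the slide: upright aluminium sheet 230 mm wide, 4 mm thick, 105 to 179 mm above the bench, open below, on 12 mm posts at slide y = +-109 mm. Point: middle of its near face's lower edge, slide x = +20 mm. With the carriage home the handle stands right under it: there the tool must be tilted, fingers pointing forward and down under the guard. Axes as the slide's.
- carriage (a joint): Travel of the brick carriage along slide x, m: 0 nearest the robot, 0.140 fully home at the stop. Takes about 3 N, stays where left. Aluminium plate 130 mm wide, top 30 mm above the bench, front edge 145 mm ahead of the handle's axis; on it a pale firebrick 96 x 100 mm, top at 68 mm, from 42 to 138 mm ahead of that axis. Under the handle only a tongue 44 mm wide.
- handle (a point): Grip point on the carriage's handle: a plain upright wooden post, 22 mm in diameter, from 30 to 88 mm above the bench; the point is on its axis, 62 mm above the bench. It lies at slide x = -120 mm + the joint value, y = 0. Axes as the slide's.
- jar: Closed white ceramic flux jar with a steel lid, upright, 50 mm in diameter and 85 mm high with the lid, about 0.2 kg, loose. Origin: centre of its underside; z up. It stands on the slide's base plate (10 mm above the bench) between the rails, beyond the guard, between the carriage and the end stop.
- tray: Shallow open wooden tray, square, 150 x 150 mm outside, 22 mm high, walls and floor 6 mm thick, fixed to the bench to the left or right of the slide. Origin: centre of its underside; sides along its x and y.
- punches: Dark wooden block 120 x 130 mm with upright steel punches, 90 mm high in all, on the other side of the slide from the tray; leave it. Origin: centre of the underside.
- flask: Glass bottle with a red cap, 64 mm in diameter, 160 mm high, loose, standing; leave it. Origin: centre of the underside.
- tin: Flat yellow tin, 100 x 70 x 22 mm, loose; leave it. Origin: centre of the underside.
- bench_block: Square steel block, 80 x 80 x 25 mm, loose; leave it. Origin: centre of the underside.
- pliers: Pliers lying flat, 140 mm long, 60 mm wide, 14 mm high, loose; leave them. Origin: under their middle; x along them.
There are look-alikes about, which are no part of the job. Leave any black or purple look-alike of the jar alone.

How it is judged:
On the way, in this order (a step that is already met when the one before it is completed fails the run):
1. the jar stands in the tray, let go and at rest (x of jar in the frame of tray between -0.05 and 0.05 m and y of jar in the frame of tray between -0.05 and 0.05 m and height (world z) of jar below 0.015 m and angle between jar's own z axis and vertical below 0.15 rad and linear speed of jar below 0.03 m/s and contact force between the fingers and jar below 0.05 N), for 0.2 s.
2. the carriage is fully home against the end stop (value of joint carriage above 0.136 m), for 0.2 s.
At the end, for the whole second after the job is handed in: The carriage is within 4 mm of its end stop (joint above 0.136) and still; the jar stands upright (within 0.15 rad) on the tray's floor, its centre within 50 mm of the tray's centre along both of the tray's axes, at rest and released (all of step 1 and value of joint carriage above 0.136 m and velocity of joint carriage between -0.01 and 0.01 m/s); the robot touches nothing.
It fails at once if the jar is dropped: let go with its underside more than 50 mm above the bench (height (world z) of jar above 0.05 m and contact force between the fingers and jar below 0.01 N).
It fails at once if the jar is tipped over (leaning more than 0.7 rad) (angle between jar's own z axis and vertical above 0.7 rad).
It fails at once if the flask, tin, steel block or pliers is moved by more than 30 mm (distance of any of flask, tin, bench_block, pliers from where it was at the start of the episode above 0.03 m).
It also fails if it takes over 72 s, if anything falls off the work surface, if the arm or the gripper's body presses on something with over 40 N, if the wrist force passes 120 N, or if a joint passes its speed limit or range.

## Working session

There is one attempt and no reset: what is moved stays moved. The work goes in short steps, Python scripts to look and compute and a tool call to move; the robot and the scene stay as the last step left them, time stands still between calls to the robot, and variables do not carry over. Pictures are saved under pics/ and viewed, at most 10 in all, crops included, and the job is handed in when it is done.

Besides the shell and the picture viewer there is one more tool, called after "Request:" by a JSON object that holds its "method" and its "body". drive_tool: Moves the arm, as the interface text tells. Its arguments: {"type":"object","properties":{"rows":{"type":"array","items":{"type":"object","properties":{"dx":{"type":"number"},"dy":{"type":"number"},"dz":{"type":"number"},"wx":{"type":"number"},"wy":{"type":"number"},"wz":{"type":"number"},"hand":{"type":"number"}}}}},"required":["rows"]}

```bash
mkdir -p pics; cat > h.py <<'E'
import numpy as np, cv2
from workcell import bot
from scipy.spatial.transform import Rotation as R
def cal(n):
    c=bot.get_calibration(n); return c, 210/np.tan(np.radians(c['vfov'])/2)
def rot(c):
    r=np.array(c['rotation'],float)
    return r if r.shape==(3,3) else R.from_quat(r).as_matrix()
def px2w(n,u,v,z):
    c,f=cal(n); p=np.array([[[(u-c['cx'])/f,(v-c['cy'])/f]]])
    x,y=cv2.undistortPoints(p,np.eye(3),np.array([c['k1'],0,0,0.]))[0,0]
    d=rot(c)@np.array([x,-y,-1]); o=np.array(c['origin']); return o+d*(z-o[2])/d[2]
def w2px(n,P):
    c,f=cal(n); q=(np.atleast_2d(P)-np.array(c['origin']))@rot(c)
    s=np.stack([q[:,0],-q[:,1]],1)/-q[:,2:3]; r2=(s**2).sum(1,keepdims=True)
    return s*(1+c['k1']*r2)*f+[c['cx'],c['cy']]
def save(n,im): cv2.imwrite('pics/'+n+'.png',im[:,:,::-1])
E
python3 - <<'E'
from h import *
a=bot.camera('scene');b=bot.camera('top');save('s0',a);save('t0',b)
print(bot.get_calibration('scene'),bot.get_calibration('top'),bot.tip_extent)
for n in('top','scene'):
  for t in('jar','tray','slide','handle','guard','carriage','punches','flask','tin','bench_block','pliers'):
    try: print(n,t,[(round(d['score'],2),np.round(d['extent']).tolist()) for d in bot.look_for(n,t)][:4])
    except Exception as e: print(n,t,e)
E
```

```text
{'vfov': 52.40490696933591, 'cx': 283.7001324770573, 'cy': 212.4877952909364, 'k1': -0.1303682255967594, 'origin': array([ 1.09061335, -0.63910713,  0.60653905]), 'rotation': array([0.45681424, 0.14092617, 0.26903325, 0.83611104])} {'vfov': 44.54439436377953, 'cx': 286.81371753571227, 'cy': 212.88180297919175, 'k1': -0.07540772168060075, 'origin': array([0.48698418, 0.00807962, 1.28685672]), 'rotation': array([ 0.04976846, -0.0417507 , -0.7005334 ,  0.71065669])} 0.011
top jar [(0.9, [288.0, 191.0, 13.0, 22.0]), (0.88, [380.0, 230.0, 25.0, 23.0]), (0.76, [307.0, 131.0, 19.0, 27.0])]
top tray [(0.94, [177.0, 289.0, 70.0, 71.0])]
top slide [(0.86, [297.0, 247.0, 101.0, 166.0])]
top handle [(0.72, [198.0, 200.0, 54.0, 29.0]), (0.66, [298.0, 263.0, 59.0, 67.0])]
top guard [(0.68, [296.0, 247.0, 100.0, 172.0])]
top carriage [(0.93, [298.0, 263.0, 61.0, 66.0])]
top punches [(0.56, [422.0, 285.0, 60.0, 55.0])]
top flask [(0.55, [128.0, 208.0, 39.0, 30.0]), (0.53, [298.0, 263.0, 57.0, 68.0])]
top tin [(0.56, [400.0, 168.0, 36.0, 34.0]), (0.26, [129.0, 207.0, 37.0, 29.0])]
top bench_block [(0.77, [400.0, 168.0, 35.0, 36.0])]
top pliers [(0.78, [200.0, 197.0, 54.0, 28.0])]
scene jar [(0.95, [214.0, 276.0, 28.0, 52.0]), (0.75, [364.0, 278.0, 27.0, 47.0]), (0.68, [178.0, 350.0, 65.0, 53.0]), (0.58, [311.0, 236.0, 24.0, 45.0])]
scene tray [(0.69, [291.0, 177.0, 72.0, 40.0])]
scene slide [(0.83, [263.0, 223.0, 184.0, 130.0])]
scene handle [(0.96, [248.0, 227.0, 77.0, 58.0])]
scene guard []
scene carriage [(0.86, [249.0, 226.0, 72.0, 61.0]), (0.21, [372.0, 159.0, 22.0, 56.0])]
scene punches [(0.75, [127.0, 286.0, 88.0, 80.0])]
scene flask [(0.86, [370.0, 159.0, 22.0, 56.0])]
scene tin [(0.8, [179.0, 350.0, 69.0, 56.0])]
scene bench_block [(0.82, [257.0, 346.0, 61.0, 59.0])]
scene pliers [(0.62, [355.0, 210.0, 43.0, 26.0])]
```

View pics/s0.png

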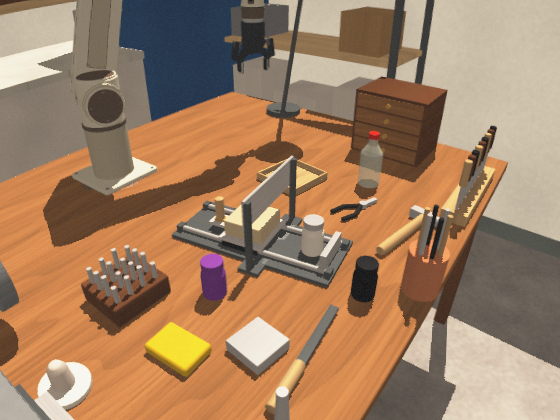

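View pics/t0.png

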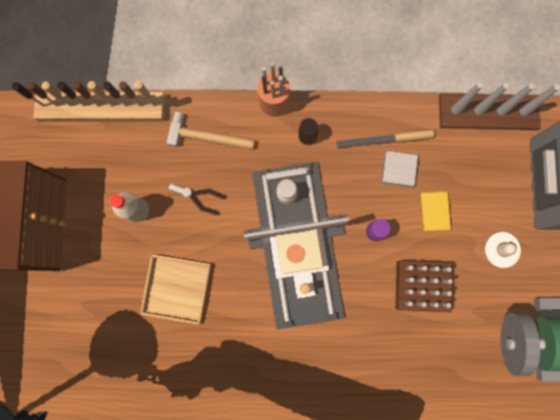

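The scene picture shows three candidates: the white jar at (313,237) behind the guard, a purple look-alike at (213,277) and a black one at (365,279). From the top they are at (288,190), (379,230) and (308,131). I choose the white one on the slide and will check it in a crop.

```bash
python3 - <<'E'
from h import *
b=bot.camera('top');a=bot.camera('scene')
c1=cv2.resize(b[155:335,235:355],None,fx=3.3,fy=3.3,interpolation=cv2.INTER_CUBIC)
c2=cv2.resize(a[150:290,165:360],None,fx=2.05,fy=3.3*0+2.05,interpolation=cv2.INTER_CUBIC)
H=max(c1.shape[0],c2.shape[0]);o=np.zeros((H,c1.shape[1]+c2.shape[1],3),np.uint8)
o[:c1.shape[0],:c1.shape[1]]=c1;o[:c2.shape[0],c1.shape[1]:]=c2;save('c0',o);print(o.shape)
for t in('slide','tray','carriage','jar'):
  for d in bot.outline_of('top',t)[:3]:
    m=d['region'].astype(np.uint8);p=np.argwhere(m)[:,::-1]
    z={'slide':.01,'tray':.022,'carriage':.068,'jar':.085}[t]
    w=np.array([px2w('top',u,v,z)[:2] for u,v in p]).astype(np.float32)
    r=cv2.minAreaRect(w);print(t,round(d['score'],2),np.round(d['extent']),np.round(r[0],3),np.round(r[1],3),round(r[2],1))
for d in bot.outline_of('scene','jar')[:4]:
    e=d['extent'];print('sc',np.round(e),px2w('scene',e[0],e[1]+e[3]/2-4,.01).round(3),px2w('scene',e[0],e[1]-e[3]/2+5,.095).round(3))
E
```

```text
(594, 796, 3)Traceback (most recent call last):
  File "<stdin>", line 11, in <module>
  File "h.py", line 10, in px2w
    c,f=cal(n); p=np.array([[[(u-c['cx'])/f,(v-c['cy'])/f]]])
        ~~~^^^
  File "h.py", line 5, in cal
    c=bot.get_calibration(n); return c, 210/np.tan(np.radians(c['vfov'])/2)
ValueError: time passes only in moves, steps and waits
```

View pics/c0.png

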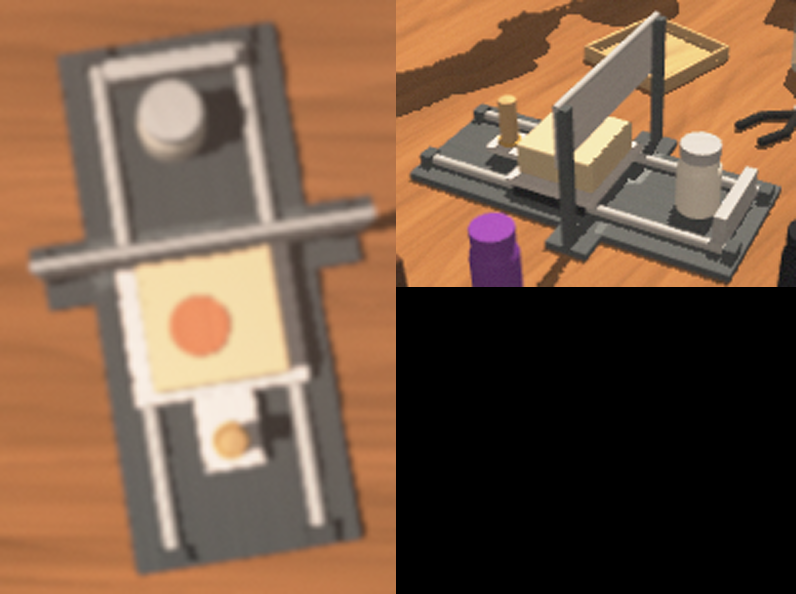

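The crop confirms it: the white jar with its steel lid stands between the rails beyond the guard, lid centre at crop (171,110), and the handle top is at crop (231,437). The carriage is at the near end.

```bash
sed -i 's/^def cal(n):/import functools\n@functools.cache\ndef cal(n):/' h.py
python3 - <<'E'
from h import *
P=lambda u,v,z:px2w('top',235+(u-1.15)/3.3,155+(v-1.15)/3.3,z)[:2]
c=np.array([P(u,v,.01) for u,v in((60,55),(275,25),(362,537),(138,573))])
print('corners',c.round(3),'centre',c.mean(0).round(3))
ax=(c[0]+c[1]-c[2]-c[3]);print('yaw',np.degrees(np.arctan2(ax[1],ax[0])),np.linalg.norm(ax)/2,np.linalg.norm(c[0]-c[1]))
print('jar lid',P(171,110,.095).round(3),'handle',P(231,437,.088).round(3))
print('guard top ends',P(30,262,.179).round(3),P(375,212,.179).round(3))
t=np.array([px2w('top',u,v,.022)[:2] for u,v in((152,256),(212,263),(201,322),(142,313))]);print('tray',t.round(3),t.mean(0).round(3))
s=lambda u,v,z:px2w('scene',165+u/2.05,150+v/2.05,z)[:2].round(3)
print('scene jar lid',s(701,-0+143-0,.095) if 0 else s(701-396,143,.095),'bottom',s(697-396,207,.01),'handle',s(507-396,100,.088))
print(bot.get_obs())
E
```

```text
corners [[ 0.759  0.112]
 [ 0.784 -0.054]
 [ 0.397 -0.121]
 [ 0.368  0.045]] centre [ 0.577 -0.005]
yaw 9.808825776798122 0.3949976786243544 0.16735049379074515
jar lid [0.701 0.024] handle [ 0.47  -0.021]
guard top ends [0.584 0.115] [ 0.62  -0.112]
tray [[0.539 0.357]
 [0.524 0.206]
 [0.381 0.229]
 [0.399 0.375]] [0.461 0.292]
scene jar lid [0.706 0.024] bottom [0.706 0.024] handle [ 0.474 -0.023]
{'clock': 1.35, 'joint_pos': array([ 1.18199959e+00,  2.40588842e-01,  4.97930651e-03,  1.33520898e+00,
       -1.81300257e-06,  1.57079523e+00]), 'joint_vel': array([-0.00026568, -0.00011894, -0.00155507, -0.00130756, -0.00035762,
        0.00066242]), 'tau': array([-2.42289580e-04, -3.72213542e+01,  2.52689517e+01,  1.32183268e-03,
       -2.64657143e-05,  7.68314948e-06]), 'eef_pos': array([0.18953283, 0.46266984, 0.24230413]), 'tool_rot': array([ 1.93175731e-01,  9.81164174e-01, -1.10592569e-05, -1.25350171e-06]), 'ft_force': array([ 0.02899957, -0.88587687, -0.07727262]), 'ft_torque': array([ 0.02079132, -0.0281584 , -0.0030034 ]), 'grasp_force': 0.0, 'grip_width': 0.08522199955037904}
```

Request:
{"method": "drive_tool", "body": {"rows": [{"dx": -3,"dy": -1,"wz": -1.6,"hand": 85},{"dx": -6,"dy": -2,"wz": -3.2,"hand": 85},{"dx": -9,"dy": -3,"wz": -4.8,"hand": 85},{"dx": -12,"dy": -4,"wz": -6.4,"hand": 85},{"dx": -12.8,"dy": -4.25,"wz": -6.4,"hand": 85},{"dx": -12.8,"dy": -4.25,"wz": -6.4,"hand": 85},{"dx": -12.8,"dy": -4.25,"wz": -6.4,"hand": 85},{"dx": -12.8,"dy": -4.25,"wz": -6.4,"hand": 85},{"dx": -12.8,"dy": -4.25,"wz": -6.4,"hand": 85},{"dx": -12.8,"dy": -4.25,"wz": -6.4,"hand": 85},{"dx": -12.8,"dy": -4.25,"wz": -6.4,"hand": 85},{"dx": -12.8,"dy": -4.25,"wz": -6.4,"hand": 85},{"dx": -12.8,"dy": -4.25,"wz": -6.4,"hand": 85},{"dx": -12.8,"dy": -4.25,"wz": -6.4,"hand": 85},{"dx": -12.8,"dy": -4.25,"wz": -6.4,"hand": 85},{"dx": -12.8,"dy": -4.25,"wz": -6.4,"hand": 85}]}}

```text
invalid input at $.rows[0]: expected keys dx, dy, dz, wx, wy, wz, hand
```

Request:
{"method": "drive_tool", "body": {"rows": [{"dx": -3,"dy": -1,"dz": 0,"wx": 0,"wy": 0,"wz": -1.6,"hand": 85},{"dx": -6,"dy": -2,"dz": 0,"wx": 0,"wy": 0,"wz": -3.2,"hand": 85},{"dx": -9,"dy": -3,"dz": 0,"wx": 0,"wy": 0,"wz": -4.8,"hand": 85},{"dx": -12.8,"dy": -4.25,"dz": 0,"wx": 0,"wy": 0,"wz": -6.4,"hand": 85},{"dx": -12.8,"dy": -4.25,"dz": 0,"wx": 0,"wy": 0,"wz": -6.4,"hand": 85},{"dx": -12.8,"dy": -4.25,"dz": 0,"wx": 0,"wy": 0,"wz": -6.4,"hand": 85},{"dx": -12.8,"dy": -4.25,"dz": 0,"wx": 0,"wy": 0,"wz": -6.4,"hand": 85},{"dx": -12.8,"dy": -4.25,"dz": 0,"wx": 0,"wy": 0,"wz": -6.4,"hand": 85},{"dx": -12.8,"dy": -4.25,"dz": 0,"wx": 0,"wy": 0,"wz": -6.4,"hand": 85},{"dx": -12.8,"dy": -4.25,"dz": 0,"wx": 0,"wy": 0,"wz": -6.4,"hand": 85},{"dx": -12.8,"dy": -4.25,"dz": 0,"wx": 0,"wy": 0,"wz": -6.4,"hand": 85},{"dx": -12.8,"dy": -4.25,"dz": 0,"wx": 0,"wy": 0,"wz": -6.4,"hand": 85},{"dx": -12.8,"dy": -4.25,"dz": 0,"wx": 0,"wy": 0,"wz": -6.4,"hand": 85},{"dx": -12.8,"dy": -4.25,"dz": 0,"wx": 0,"wy": 0,"wz": -6.4,"hand": 85},{"dx": -12.8,"dy": -4.25,"dz": 0,"wx": 0,"wy": 0,"wz": -6.4,"hand": 85},{"dx": -12.8,"dy": -4.25,"dz": 0,"wx": 0,"wy": 0,"wz": -6.4,"hand": 85},{"dx": -12.8,"dy": -4.25,"dz": 0,"wx": 0,"wy": 0,"wz": -6.4,"hand": 85},{"dx": -12.8,"dy": -4.25,"dz": 0,"wx": 0,"wy": 0,"wz": -6.4,"hand": 85},{"dx": -12.8,"dy": -4.25,"dz": 0,"wx": 0,"wy": 0,"wz": -6.4,"hand": 85},{"dx": -12.8,"dy": -4.25,"dz": 0,"wx": 0,"wy": 0,"wz": -6.4,"hand": 85}]}}

```text
clock: 3.35
eef_pos: [0.7008, 0.0245, 0.2436]
tool_rot: [-0.085, 0.996, -0.0, 0.001]
ft_force: [1.1, -0.2, 1.0]
grip_width: 0.0847
grasp_force: 0.0
```

```bash
cat >> h.py <<'E'
def plan(p,q=None):
    o=bot.get_obs(); r=R.from_quat(o['tool_rot'])
    print('t',round(o['clock'],2),'tcp',o['eef_pos'].round(4),'rot',r.as_matrix().round(3).tolist(),'j',o['joint_pos'].round(2),'f',o['ft_force'].round(1),'w',round(o['grip_width'],4),'g',round(float(o['grasp_force']),1))
    d=r.inv().apply(np.array(p)-o['eef_pos'])/.05
    w=np.zeros(3) if q is None else (r.inv()*q).as_rotvec(degrees=True)/5
    print('units d',d.round(2),'w',w.round(2))
yaw=np.radians(9.8); S0=np.array([.577,-.005,0]); Sm=R.from_euler('z',yaw)
def S(x,y,z): return S0+Sm.apply([x,y,z])
# tool down, tool y along -+slide y, tilted by th (fingers forward)
def tool(th): 
    z=np.array([np.sin(th),0,-np.cos(th)]); y=np.array([0,1.,0]); x=np.cross(y,z)
    return Sm*R.from_matrix(np.stack([x,y,z],1))
E
python3 - <<'E'
from h import *
save('t1',bot.camera('top')); a=bot.camera('scene');save('s1',a)
plan([.703,.024,.052],tool(0))
E
```

```text
t 3.45 tcp [0.7009 0.0241 0.2431] rot [[-0.985, -0.17, 0.001], [-0.17, 0.985, 0.0], [-0.001, -0.0, -1.0]] j [ 0.03  0.68  0.69  1.58 -0.   -0.14] f [-0.1  0.4  0.4] w 0.0849 g 0.0
units d [-0.04 -0.01  3.82] w [-0.    0.01 -0.  ]
```

View pics/s1.png

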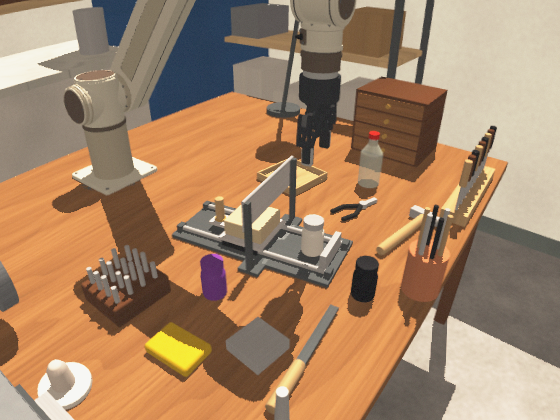

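The picture shows the open gripper above the jar (jar at (313,237), fingers at (317,155)), upright, with the forearm well clear of the guard. I descend next.

Request:
{"method": "drive_tool", "body": {"rows": [{"dx": 0,"dy": 0,"dz": 0.6,"wx": 0,"wy": 0,"wz": 0,"hand": 85},{"dx": 0,"dy": 0,"dz": 1.2,"wx": 0,"wy": 0,"wz": 0,"hand": 85},{"dx": 0,"dy": 0,"dz": 1.8,"wx": 0,"wy": 0,"wz": 0,"hand": 85},{"dx": 0,"dy": 0,"dz": 2.2,"wx": 0,"wy": 0,"wz": 0,"hand": 85},{"dx": 0,"dy": 0,"dz": 2.6,"wx": 0,"wy": 0,"wz": 0,"hand": 85},{"dx": 0,"dy": 0,"dz": 3.0,"wx": 0,"wy": 0,"wz": 0,"hand": 85},{"dx": 0,"dy": 0,"dz": 3.4,"wx": 0,"wy": 0,"wz": 0,"hand": 85},{"dx": 0,"dy": 0,"dz": 3.8,"wx": 0,"wy": 0,"wz": 0,"hand": 85},{"dx": 0,"dy": 0,"dz": 3.8,"wx": 0,"wy": 0,"wz": 0,"hand": 85},{"dx": 0,"dy": 0,"dz": 3.8,"wx": 0,"wy": 0,"wz": 0,"hand": 85}]}}

```text
clock: 4.45
eef_pos: [0.701, 0.0236, 0.0524]
tool_rot: [-0.085, 0.996, 0.0, -0.0]
ft_force: [-0.6, 0.1, 0.4]
grip_width: 0.0849
grasp_force: 0.0
```

```bash
python3 - <<'E'
from h import *
a=bot.camera('scene');b=bot.camera('top')
o=np.hstack([cv2.resize(a[130:290,230:360],(390,480)),cv2.resize(b[110:250,230:350],(410,480))]);save('c1',o)
plan([.703,.024,.052],tool(0))
E
```

```text
t 4.55 tcp [0.7023 0.0235 0.054 ] rot [[-0.986, -0.169, 0.003], [-0.169, 0.986, 0.0], [-0.003, -0.0, -1.0]] j [ 0.03  0.76  0.35  1.15  0.   -0.14] f [ 0.4 -0.4  0.3] w 0.0849 g 0.0
units d [-0.02  0.01  0.04] w [-0.    0.03 -0.01]
```

View pics/c1.png

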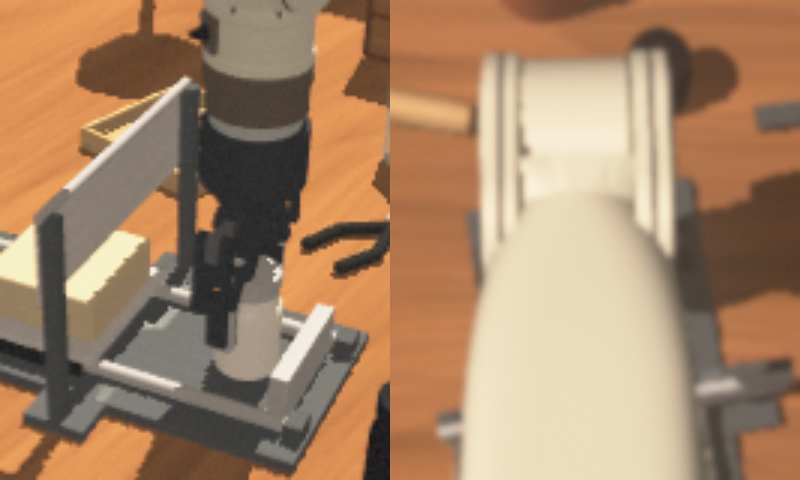

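```bash
python3 - <<'E'
from h import *
f=lambda P:((w2px('scene',P)-[230,130])*3).round()
for X,Y in((.703,.024),(.71,.024),(.69,.024)): print(X,f([X,Y,.01]),f([X,Y,.095]),f([X,Y,.055]))
t=bot.get_obs()['eef_pos']
print('near finger tip',f(t+Sm.apply([0,-.05,-.0])),f(t+Sm.apply([0,-.05,-.011])))
o=[d for d in bot.outline_of('scene','jar')]
for d in o[:4]:print(d['score'],d['extent'])
E
```

```text
0.703 [[242. 361.]] [[248. 268.]] [[245. 313.]]
0.71 [[250. 365.]] [[256. 271.]] [[253. 316.]]
0.69 [[228. 355.]] [[233. 262.]] [[230. 307.]]
near finger tip [[217. 351.]] [[216. 363.]]
0.9 [312.8, 236.6, 24.4, 43.5]
0.72 [213.4, 276.4, 26.8, 43.5]
0.6 [363.9, 279.2, 24.9, 46.5]
```

The crop shows the jar axis at column 248 and the near fingertip at (218,345), within about 3 mm of where I projected them. I shift 4 mm forward and close.

Request:
{"method": "drive_tool", "body": {"rows": [{"dx": -0.08,"dy": 0,"dz": 0,"wx": 0,"wy": 0,"wz": 0,"hand": 85},{"dx": -0.08,"dy": 0,"dz": 0,"wx": 0,"wy": 0,"wz": 0,"hand": 60},{"dx": -0.08,"dy": 0,"dz": 0,"wx": 0,"wy": 0,"wz": 0,"hand": 45},{"dx": -0.08,"dy": 0,"dz": 0,"wx": 0,"wy": 0,"wz": 0,"hand": 40},{"dx": -0.08,"dy": 0,"dz": 0,"wx": 0,"wy": 0,"wz": 0,"hand": 40},{"dx": -0.08,"dy": 0,"dz": 0,"wx": 0,"wy": 0,"wz": 0,"hand": 40},{"dx": -0.08,"dy": 0,"dz": 0,"wx": 0,"wy": 0,"wz": 0,"hand": 40},{"dx": -0.08,"dy": 0,"dz": 0,"wx": 0,"wy": 0,"wz": 0,"hand": 40},{"dx": -0.08,"dy": 0,"dz": 0,"wx": 0,"wy": 0,"wz": 0,"hand": 40},{"dx": -0.08,"dy": 0,"dz": 0,"wx": 0,"wy": 0,"wz": 0,"hand": 40}]}}

```text
clock: 5.6
eef_pos: [0.7057, 0.0242, 0.0531]
tool_rot: [-0.085, 0.996, 0.0, 0.001]
ft_force: [0.8, 0.6, 5.3]
grip_width: 0.0479
grasp_force: 62.6
```

```bash
python3 - <<'E'
from h import *
plan([.461,.292,.052])
plan([.703,.150,.182])
E
```

```text
t 5.6 tcp [0.7057 0.0242 0.0531] rot [[-0.986, -0.169, 0.001], [-0.169, 0.986, 0.0], [-0.001, -0.0, -1.0]] j [ 0.03  0.77  0.36  1.16  0.   -0.14] f [0.8 0.6 5.3] w 0.0479 g 62.6
units d [3.92 6.11 0.02] w [0. 0. 0.]
t 5.6 tcp [0.7057 0.0242 0.0531] rot [[-0.986, -0.169, 0.001], [-0.169, 0.986, 0.0], [-0.001, -0.0, -1.0]] j [ 0.03  0.77  0.36  1.16  0.   -0.14] f [0.8 0.6 5.3] w 0.0479 g 62.6
units d [-0.38  2.49 -2.58] w [0. 0. 0.]
```

Gripped at 48 mm. I lift, move left past the guard, then go over the tray.

Request:
{"method": "drive_tool", "body": {"rows": [{"dx": 0,"dy": 0,"dz": -0.3,"wx": 0,"wy": 0,"wz": 0,"hand": 40},{"dx": 0,"dy": 0,"dz": -0.8,"wx": 0,"wy": 0,"wz": 0,"hand": 40},{"dx": 0,"dy": 0,"dz": -1.4,"wx": 0,"wy": 0,"wz": 0,"hand": 40},{"dx": 0,"dy": 0,"dz": -2.0,"wx": 0,"wy": 0,"wz": 0,"hand": 40},{"dx": 0,"dy": 0.3,"dz": -2.6,"wx": 0,"wy": 0,"wz": 0,"hand": 40},{"dx": 0,"dy": 0.8,"dz": -2.6,"wx": 0,"wy": 0,"wz": 0,"hand": 40},{"dx": 0,"dy": 1.4,"dz": -2.6,"wx": 0,"wy": 0,"wz": 0,"hand": 40},{"dx": 0,"dy": 2.0,"dz": -2.6,"wx": 0,"wy": 0,"wz": 0,"hand": 40},{"dx": 0,"dy": 2.6,"dz": -2.6,"wx": 0,"wy": 0,"wz": 0,"hand": 40},{"dx": 0.1,"dy": 3.2,"dz": -2.6,"wx": 0,"wy": 0,"wz": 0,"hand": 40},{"dx": 0.5,"dy": 3.7,"dz": -2.6,"wx": 0,"wy": 0,"wz": 0,"hand": 40},{"dx": 1.0,"dy": 4.2,"dz": -2.6,"wx": 0,"wy": 0,"wz": 0,"hand": 40},{"dx": 1.6,"dy": 4.7,"dz": -2.6,"wx": 0,"wy": 0,"wz": 0,"hand": 40},{"dx": 2.2,"dy": 5.1,"dz": -2.6,"wx": 0,"wy": 0,"wz": 0,"hand": 40},{"dx": 2.8,"dy": 5.5,"dz": -2.6,"wx": 0,"wy": 0,"wz": 0,"hand": 40},{"dx": 3.3,"dy": 5.8,"dz": -2.6,"wx": 0,"wy": 0,"wz": 0,"hand": 40},{"dx": 3.7,"dy": 6.0,"dz": -2.6,"wx": 0,"wy": 0,"wz": 0,"hand": 40},{"dx": 3.9,"dy": 6.1,"dz": -2.6,"wx": 0,"wy": 0,"wz": 0,"hand": 40},{"dx": 3.9,"dy": 6.1,"dz": -2.6,"wx": 0,"wy": 0,"wz": 0,"hand": 40},{"dx": 3.9,"dy": 6.1,"dz": -2.6,"wx": 0,"wy": 0,"wz": 0,"hand": 40}]}}

```text
clock: 7.6
eef_pos: [0.4622, 0.2916, 0.1824]
tool_rot: [-0.085, 0.996, -0.0, 0.0]
ft_force: [1.5, -0.0, -1.3]
grip_width: 0.0478
grasp_force: 62.3
```

```bash
python3 - <<'E'
from h import *
a=bot.camera('scene');save('s2',cv2.resize(a[20:300,130:450],None,fx=2,fy=2))
plan([.461,.292,.050])
E
```

```text
t 7.65 tcp [0.4625 0.2915 0.1824] rot [[-0.986, -0.168, 0.001], [-0.168, 0.986, -0.0], [-0.001, -0.0, -1.0]] j [ 0.56  0.36  0.02  1.22 -0.    0.39] f [ 0.2 -0.9 -1.4] w 0.048 g 62.3
units d [0.03 0.02 2.65] w [0. 0. 0.]
```

View pics/s2.png

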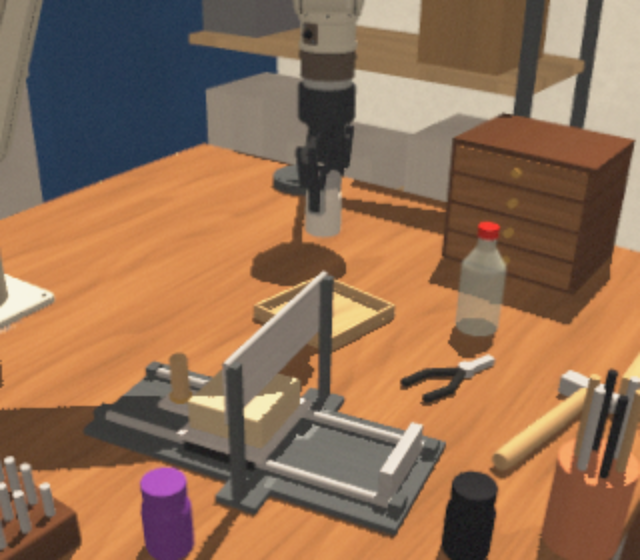

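The jar hangs upright at crop (322,205), over the tray at (323,310). I lower it.

Request:
{"method": "drive_tool", "body": {"rows": [{"dx": 0,"dy": 0,"dz": 0.5,"wx": 0,"wy": 0,"wz": 0,"hand": 40},{"dx": 0,"dy": 0,"dz": 1.0,"wx": 0,"wy": 0,"wz": 0,"hand": 40},{"dx": 0,"dy": 0,"dz": 1.5,"wx": 0,"wy": 0,"wz": 0,"hand": 40},{"dx": 0,"dy": 0,"dz": 2.0,"wx": 0,"wy": 0,"wz": 0,"hand": 40},{"dx": 0,"dy": 0,"dz": 2.3,"wx": 0,"wy": 0,"wz": 0,"hand": 40},{"dx": 0,"dy": 0,"dz": 2.5,"wx": 0,"wy": 0,"wz": 0,"hand": 40},{"dx": 0,"dy": 0,"dz": 2.58,"wx": 0,"wy": 0,"wz": 0,"hand": 40},{"dx": 0,"dy": 0,"dz": 2.63,"wx": 0,"wy": 0,"wz": 0,"hand": 40},{"dx": 0,"dy": 0,"dz": 2.66,"wx": 0,"wy": 0,"wz": 0,"hand": 40},{"dx": 0,"dy": 0,"dz": 2.66,"wx": 0,"wy": 0,"wz": 0,"hand": 40},{"dx": 0,"dy": 0,"dz": 2.66,"wx": 0,"wy": 0,"wz": 0,"hand": 40}]}}

```text
clock: 8.75
eef_pos: [0.4619, 0.2921, 0.05]
tool_rot: [-0.085, 0.996, 0.0, 0.001]
ft_force: [-0.0, -0.1, -2.5]
grip_width: 0.0479
grasp_force: 62.3
```

Request:
{"method": "drive_tool", "body": {"rows": [{"dx": 0,"dy": 0,"dz": 0.02,"wx": 0,"wy": 0,"wz": 0,"hand": 40},{"dx": 0,"dy": 0,"dz": 0.04,"wx": 0,"wy": 0,"wz": 0,"hand": 40},{"dx": 0,"dy": 0,"dz": 0.04,"wx": 0,"wy": 0,"wz": 0,"hand": 40}]}}

```text
clock: 9.05
eef_pos: [0.462, 0.2922, 0.0491]
tool_rot: [-0.085, 0.996, 0.0, 0.001]
ft_force: [-2.1, -2.0, 6.0]
grip_width: 0.0476
grasp_force: 63.2
```

Contact felt (+6 N). I open and rise.

Request:
{"method": "drive_tool", "body": {"rows": [{"dx": 0,"dy": 0,"dz": 0,"wx": 0,"wy": 0,"wz": 0,"hand": 55},{"dx": 0,"dy": 0,"dz": 0,"wx": 0,"wy": 0,"wz": 0,"hand": 70},{"dx": 0,"dy": 0,"dz": 0,"wx": 0,"wy": 0,"wz": 0,"hand": 85},{"dx": 0,"dy": 0,"dz": 0,"wx": 0,"wy": 0,"wz": 0,"hand": 85},{"dx": 0,"dy": 0,"dz": 0,"wx": 0,"wy": 0,"wz": 0,"hand": 85},{"dx": 0,"dy": 0,"dz": 0,"wx": 0,"wy": 0,"wz": 0,"hand": 85},{"dx": 0,"dy": 0,"dz": -0.3,"wx": 0,"wy": 0,"wz": 0,"hand": 85},{"dx": 0,"dy": 0,"dz": -0.8,"wx": 0,"wy": 0,"wz": 0,"hand": 85},{"dx": 0,"dy": 0,"dz": -1.5,"wx": 0,"wy": 0,"wz": 0,"hand": 85},{"dx": 0,"dy": 0,"dz": -2.2,"wx": 0,"wy": 0,"wz": 0,"hand": 85},{"dx": 0,"dy": 0,"dz": -3.0,"wx": 0,"wy": 0,"wz": 0,"hand": 85},{"dx": 0,"dy": 0,"dz": -3.6,"wx": 0,"wy": 0,"wz": 0,"hand": 85},{"dx": 0,"dy": 0,"dz": -4.0,"wx": 0,"wy": 0,"wz": 0,"hand": 85},{"dx": 0,"dy": 0,"dz": -4.0,"wx": 0,"wy": 0,"wz": 0,"hand": 85}]}}

```text
clock: 10.45
eef_pos: [0.4631, 0.2928, 0.251]
tool_rot: [-0.085, 0.996, 0.002, 0.003]
ft_force: [-0.4, 0.4, -0.7]
grip_width: 0.0849
grasp_force: 0.0
```

```bash
python3 - <<'E'
from h import *
a=bot.camera('scene')
save('s3',cv2.resize(a[100:260,170:420],(750,480)))
for d in bot.outline_of('scene','jar')[:4]:
    e=d['extent'];print('sc',round(d['score'],2),np.round(e),px2w('scene',e[0],e[1],.0485).round(3))
# behind handle, tilted 45deg: TCP so that tip is at slide x=-.19 
for nm,x,z in(('high',-.23,.20),('low',-.19,.070)): print(nm,S(x,0,z).round(3)); plan(S(x,0,z),tool(np.radians(45)))
E
```

```text
sc 0.77 [365. 278.  28.  45.] [ 0.862 -0.03   0.048]
sc 0.56 [290. 163.  23.  32.] [0.456 0.299 0.048]
high [ 0.35  -0.044  0.2  ]
t 10.55 tcp [0.4614 0.2918 0.2471] rot [[-0.986, -0.169, 0.0], [-0.169, 0.986, 0.0], [-0.0, 0.0, -1.0]] j [ 0.56  0.33  0.14  1.38 -0.    0.39] f [-0.3 -0.4 -0.4] w 0.0849 g 0.0
units d [ 3.32 -6.25  0.94] w [-0.   -9.   -0.01]
low [ 0.39  -0.037  0.07 ]
t 10.55 tcp [0.4614 0.2918 0.2471] rot [[-0.986, -0.169, 0.0], [-0.169, 0.986, 0.0], [-0.0, 0.0, -1.0]] j [ 0.56  0.33  0.14  1.38 -0.    0.39] f [-0.3 -0.4 -0.4] w 0.0849 g 0.0
units d [ 2.53 -6.25  3.54] w [-0.   -9.   -0.01]
```

View pics/s3.png

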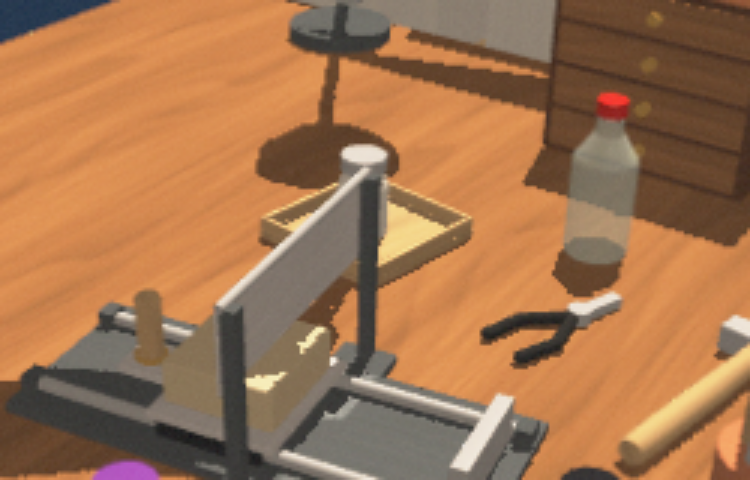

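The jar stands upright in the tray (crop (364,190)), clear of the fingers, and the handle is at crop (149,325). Next I close the fingers, tilt 45° and go behind the handle.

```bash
python3 - <<'E'
from h import *
plan(S(-.18,0,.20),tool(np.radians(45)))
E
```

```text
t 10.55 tcp [0.4614 0.2918 0.2471] rot [[-0.986, -0.169, 0.0], [-0.169, 0.986, 0.0], [-0.0, 0.0, -1.0]] j [ 0.56  0.33  0.14  1.38 -0.    0.39] f [-0.3 -0.4 -0.4] w 0.0849 g 0.0
units d [ 2.32 -6.25  0.94] w [-0.   -9.   -0.01]
```

Request:
{"method": "drive_tool", "body": {"rows": [{"dx": 0.4,"dy": -0.8,"dz": 0,"wx": 0,"wy": 0,"wz": 0,"hand": 0},{"dx": 0.8,"dy": -1.6,"dz": 0,"wx": 0,"wy": -1,"wz": 0,"hand": 0},{"dx": 1.2,"dy": -2.4,"dz": 0,"wx": 0,"wy": -2,"wz": 0,"hand": 0},{"dx": 1.6,"dy": -3.2,"dz": 0,"wx": 0,"wy": -3,"wz": 0,"hand": 0},{"dx": 2.0,"dy": -4.0,"dz": 0,"wx": 0,"wy": -4,"wz": 0,"hand": 0},{"dx": 2.3,"dy": -4.8,"dz": 0,"wx": 0,"wy": -5,"wz": 0,"hand": 0},{"dx": 2.3,"dy": -5.6,"dz": 0,"wx": 0,"wy": -6,"wz": 0,"hand": 0},{"dx": 2.3,"dy": -6.25,"dz": 0.3,"wx": 0,"wy": -7,"wz": 0,"hand": 0},{"dx": 2.3,"dy": -6.25,"dz": 0.6,"wx": 0,"wy": -8,"wz": 0,"hand": 0},{"dx": 2.3,"dy": -6.25,"dz": 0.9,"wx": 0,"wy": -9,"wz": 0,"hand": 0},{"dx": 2.3,"dy": -6.25,"dz": 0.9,"wx": 0,"wy": -9,"wz": 0,"hand": 0},{"dx": 2.3,"dy": -6.25,"dz": 0.9,"wx": 0,"wy": -9,"wz": 0,"hand": 0},{"dx": 2.3,"dy": -6.25,"dz": 0.9,"wx": 0,"wy": -9,"wz": 0,"hand": 0}]}}

```text
clock: 11.85
eef_pos: [0.4033, -0.036, 0.2051]
tool_rot: [-0.079, 0.92, 0.032, 0.383]
ft_force: [0.0, -0.1, -0.4]
grip_width: 0.0002
grasp_force: 0.0
```

```bash
python3 - <<'E'
from h import *
plan(S(-.18,0,.065),tool(np.radians(45)))
E
```

```text
t 11.85 tcp [ 0.4033 -0.036   0.2051] rot [[-0.695, -0.17, 0.699], [-0.121, 0.985, 0.119], [-0.709, -0.002, -0.705]] j [-0.34 -0.39 -0.97  0.26  0.35 -0.38] f [ 0.  -0.1 -0.4] w 0.0002 g 0.0
units d [2.04 0.03 1.93] w [-0.02  0.03  0.01]
```

Request:
{"method": "drive_tool", "body": {"rows": [{"dx": 0.5,"dy": 0,"dz": 0.5,"wx": 0,"wy": 0,"wz": 0,"hand": 0},{"dx": 1.0,"dy": 0,"dz": 0.95,"wx": 0,"wy": 0,"wz": 0,"hand": 0},{"dx": 1.5,"dy": 0,"dz": 1.45,"wx": 0,"wy": 0,"wz": 0,"hand": 0},{"dx": 2.0,"dy": 0,"dz": 1.9,"wx": 0,"wy": 0,"wz": 0,"hand": 0},{"dx": 2.0,"dy": 0,"dz": 1.9,"wx": 0,"wy": 0,"wz": 0,"hand": 0},{"dx": 2.0,"dy": 0,"dz": 1.9,"wx": 0,"wy": 0,"wz": 0,"hand": 0}]}}

```text
clock: 12.45
eef_pos: [0.4298, -0.0551, 0.0919]
tool_rot: [-0.084, 0.928, 0.042, 0.36]
ft_force: [-0.4, 0.6, 0.1]
grip_width: -0.0002
grasp_force: 0.0
```

```bash
python3 - <<'E'
from h import *
a=bot.camera('scene');b=bot.camera('top')
o=np.hstack([cv2.resize(a[120:280,160:300],(420,480)),cv2.resize(b[200:340,240:350],(377,480))]);save('c2',o)
plan(S(-.006,0,.065),tool(np.radians(45)))
E
```

```text
t 12.55 tcp [ 0.4292 -0.0549  0.0929] rot [[-0.725, -0.187, 0.663], [-0.126, 0.982, 0.139], [-0.677, 0.017, -0.736]] j [-0.39  0.02 -1.08 -0.18  0.39 -0.43] f [-0.7 -0.7  0.8] w -0.0003 g 0.0
units d [-1.8   0.42  2.43] w [ 0.28 -0.48  0.  ]
```

View pics/c2.png

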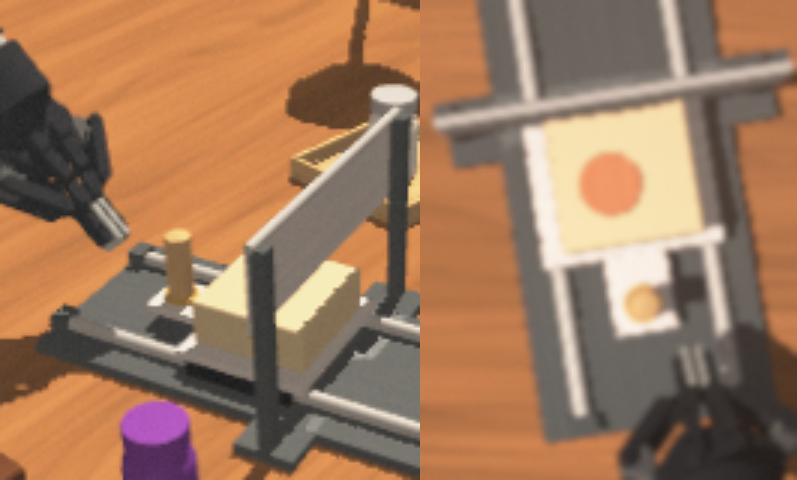

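Joint 3 is at its limit: 45° is too much this close to the base. The picture shows the fingertips at crop (118,240), short of and above the post. I use about 15° here and tilt more as the push goes on.

```bash
python3 - <<'E'
from h import *
plan(S(-.175,0,.125),tool(np.radians(15)))
E
```

```text
t 12.55 tcp [ 0.4292 -0.0549  0.0929] rot [[-0.725, -0.187, 0.663], [-0.126, 0.982, 0.139], [-0.677, 0.017, -0.736]] j [-0.39  0.02 -1.08 -0.18  0.39 -0.43] f [-0.7 -0.7  0.8] w -0.0003 g 0.0
units d [-0.13  0.5  -0.74] w [0.27 5.52 0.08]
```

Request:
{"method": "drive_tool", "body": {"rows": [{"dx": -0.1,"dy": 0.5,"dz": -0.7,"wx": 0.3,"wy": 1.5,"wz": 0.1,"hand": 0},{"dx": -0.1,"dy": 0.5,"dz": -0.7,"wx": 0.3,"wy": 3,"wz": 0.1,"hand": 0},{"dx": -0.1,"dy": 0.5,"dz": -0.7,"wx": 0.3,"wy": 4.5,"wz": 0.1,"hand": 0},{"dx": -0.1,"dy": 0.5,"dz": -0.7,"wx": 0.3,"wy": 5.5,"wz": 0.1,"hand": 0},{"dx": -0.1,"dy": 0.5,"dz": -0.7,"wx": 0.3,"wy": 5.5,"wz": 0.1,"hand": 0},{"dx": -0.1,"dy": 0.5,"dz": -0.7,"wx": 0.3,"wy": 5.5,"wz": 0.1,"hand": 0}]}}

```text
clock: 13.15
eef_pos: [0.4049, -0.0343, 0.1225]
tool_rot: [-0.083, 0.988, 0.01, 0.133]
ft_force: [-0.6, 0.7, -0.9]
grip_width: -0.0003
grasp_force: 0.0
```

```bash
python3 - <<'E'
from h import *
plan(S(-.175,0,.070),tool(np.radians(15)))
E
```

```text
t 13.15 tcp [ 0.4049 -0.0343  0.1225] rot [[-0.951, -0.167, 0.26], [-0.162, 0.986, 0.043], [-0.264, -0.001, -0.965]] j [-0.14 -0.02 -0.67  0.66  0.08 -0.3 ] f [-0.6  0.7 -0.9] w -0.0003 g 0.0
units d [ 0.28 -0.01  1.01] w [-0.02  0.06 -0.03]
```

Request:
{"method": "drive_tool", "body": {"rows": [{"dx": 0.14,"dy": 0,"dz": 0.5,"wx": 0,"wy": 0,"wz": 0,"hand": 0},{"dx": 0.28,"dy": 0,"dz": 1.0,"wx": 0,"wy": 0,"wz": 0,"hand": 0},{"dx": 0.28,"dy": 0,"dz": 1.0,"wx": 0,"wy": 0,"wz": 0,"hand": 0},{"dx": 0.28,"dy": 0,"dz": 1.0,"wx": 0,"wy": 0,"wz": 0,"hand": 0}]}}

```text
clock: 13.55
eef_pos: [0.4013, -0.0349, 0.069]
tool_rot: [-0.082, 0.988, 0.011, 0.13]
ft_force: [0.1, -0.1, 0.4]
grip_width: 0.0
grasp_force: 0.0
```

```bash
python3 - <<'E'
from h import *
for x,t in((-.13,18),(-.10,25),(-.06,35),(-.03,45)): plan(S(x,0,.066),tool(np.radians(t)))
E
```

```text
t 13.55 tcp [ 0.4013 -0.0349  0.069 ] rot [[-0.953, -0.165, 0.254], [-0.159, 0.986, 0.043], [-0.258, 0.0, -0.966]] j [-0.14  0.07 -0.76  0.49  0.08 -0.3 ] f [ 0.1 -0.1  0.4] w 0.0 g 0.0
units d [-0.92 -0.    0.31] w [-0.02 -0.61 -0.06]
t 13.55 tcp [ 0.4013 -0.0349  0.069 ] rot [[-0.953, -0.165, 0.254], [-0.159, 0.986, 0.043], [-0.258, 0.0, -0.966]] j [-0.14  0.07 -0.76  0.49  0.08 -0.3 ] f [ 0.1 -0.1  0.4] w 0.0 g 0.0
units d [-1.5  -0.    0.46] w [-0.02 -2.01 -0.06]
t 13.55 tcp [ 0.4013 -0.0349  0.069 ] rot [[-0.953, -0.165, 0.254], [-0.159, 0.986, 0.043], [-0.258, 0.0, -0.966]] j [-0.14  0.07 -0.76  0.49  0.08 -0.3 ] f [ 0.1 -0.1  0.4] w 0.0 g 0.0
units d [-2.27  0.    0.67] w [-0.02 -4.01 -0.05]
t 13.55 tcp [ 0.4013 -0.0349  0.069 ] rot [[-0.953, -0.165, 0.254], [-0.159, 0.986, 0.043], [-0.258, 0.0, -0.966]] j [-0.14  0.07 -0.76  0.49  0.08 -0.3 ] f [ 0.1 -0.1  0.4] w 0.0 g 0.0
units d [-2.85  0.01  0.82] w [-0.03 -6.01 -0.05]
```

Request:
{"method": "drive_tool", "body": {"rows": [{"dx": -0.3,"dy": 0,"dz": 0.1,"wx": 0,"wy": -0.2,"wz": 0,"hand": 0},{"dx": -0.5,"dy": 0,"dz": 0.17,"wx": 0,"wy": -0.35,"wz": 0,"hand": 0},{"dx": -0.7,"dy": 0,"dz": 0.24,"wx": 0,"wy": -0.5,"wz": 0,"hand": 0},{"dx": -0.9,"dy": 0,"dz": 0.3,"wx": 0,"wy": -0.6,"wz": 0,"hand": 0},{"dx": -1.1,"dy": 0,"dz": 0.36,"wx": 0,"wy": -1.0,"wz": 0,"hand": 0},{"dx": -1.3,"dy": 0,"dz": 0.41,"wx": 0,"wy": -1.5,"wz": 0,"hand": 0},{"dx": -1.5,"dy": 0,"dz": 0.46,"wx": 0,"wy": -2.0,"wz": 0,"hand": 0},{"dx": -1.7,"dy": 0,"dz": 0.51,"wx": 0,"wy": -2.5,"wz": 0,"hand": 0},{"dx": -1.9,"dy": 0,"dz": 0.57,"wx": 0,"wy": -3.0,"wz": 0,"hand": 0},{"dx": -2.1,"dy": 0,"dz": 0.62,"wx": 0,"wy": -3.5,"wz": 0,"hand": 0},{"dx": -2.3,"dy": 0,"dz": 0.67,"wx": 0,"wy": -4.0,"wz": 0,"hand": 0},{"dx": -2.5,"dy": 0,"dz": 0.72,"wx": 0,"wy": -4.7,"wz": 0,"hand": 0},{"dx": -2.7,"dy": 0,"dz": 0.78,"wx": 0,"wy": -5.4,"wz": 0,"hand": 0},{"dx": -2.85,"dy": 0,"dz": 0.82,"wx": 0,"wy": -6.0,"wz": 0,"hand": 0},{"dx": -2.85,"dy": 0,"dz": 0.82,"wx": 0,"wy": -6.0,"wz": 0,"hand": 0}]}}

```text
clock: 15.05
eef_pos: [0.5483, -0.0099, 0.0645]
tool_rot: [-0.077, 0.921, 0.032, 0.38]
ft_force: [-0.2, 0.7, -0.5]
grip_width: 0.0001
grasp_force: 0.0
```

```bash
python3 - <<'E'
from h import *
a=bot.camera('scene');save('c3',cv2.resize(a[100:280,140:360],(733,600)))
for x in (-.0066,): plan(S(x,0,.066),tool(np.radians(45)))
E
```

```text
t 15.1 tcp [ 0.5488 -0.01    0.0651] rot [[-0.7, -0.166, 0.695], [-0.118, 0.986, 0.117], [-0.705, 0.0, -0.709]] j [-0.13  0.29 -0.94 -0.42  0.21 -0.21] f [-2.3  0.3 -2. ] w -0.0001 g 1.4
units d [-0.33  0.    0.3 ] w [-0.03 -0.04 -0.04]
```

View pics/c3.png

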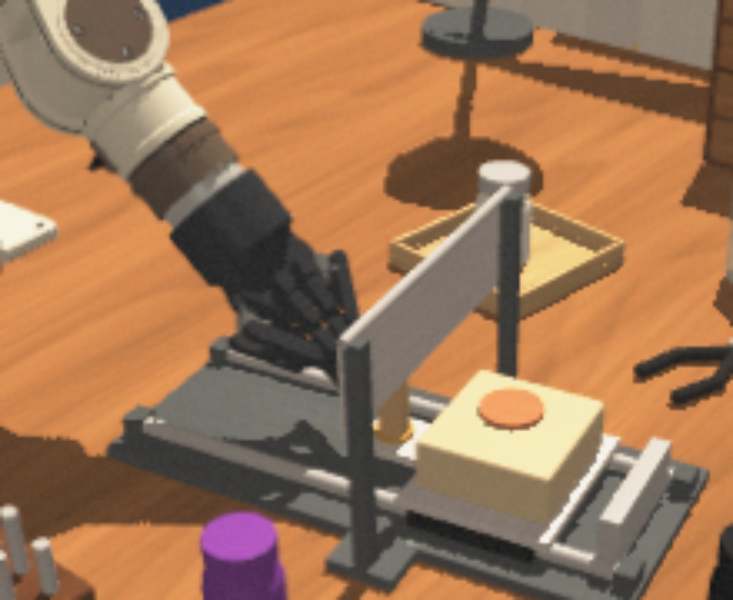

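The carriage has gone under the guard (post at crop (395,405)), with a gap left to the end stop at (640,500). I push on gently.

Request:
{"method": "drive_tool", "body": {"rows": [{"dx": -0.07,"dy": 0,"dz": 0.07,"wx": 0,"wy": 0,"wz": 0,"hand": 0},{"dx": -0.14,"dy": 0,"dz": 0.14,"wx": 0,"wy": 0,"wz": 0,"hand": 0},{"dx": -0.21,"dy": 0,"dz": 0.2,"wx": 0,"wy": 0,"wz": 0,"hand": 0},{"dx": -0.26,"dy": 0,"dz": 0.25,"wx": 0,"wy": 0,"wz": 0,"hand": 0},{"dx": -0.3,"dy": 0,"dz": 0.28,"wx": 0,"wy": 0,"wz": 0,"hand": 0},{"dx": -0.3,"dy": 0,"dz": 0.28,"wx": 0,"wy": 0,"wz": 0,"hand": 0}]}}

```text
clock: 15.7
eef_pos: [0.5707, -0.0068, 0.0681]
tool_rot: [-0.077, 0.92, 0.031, 0.382]
ft_force: [-0.9, -0.3, -1.4]
grip_width: 0.0003
grasp_force: 0.8
```

Request:
{"method": "drive_tool", "body": {"rows": [{"dx": -0.04,"dy": 0,"dz": 0.06,"wx": 0,"wy": 0,"wz": 0,"hand": 0},{"dx": -0.08,"dy": 0,"dz": 0.1,"wx": 0,"wy": 0,"wz": 0,"hand": 0},{"dx": -0.11,"dy": 0,"dz": 0.13,"wx": 0,"wy": 0,"wz": 0,"hand": 0},{"dx": -0.11,"dy": 0,"dz": 0.13,"wx": 0,"wy": 0,"wz": 0,"hand": 0}]}}

```text
clock: 16.1
eef_pos: [0.5762, -0.0057, 0.0671]
tool_rot: [-0.077, 0.921, 0.031, 0.381]
ft_force: [-23.1, -3.5, 17.6]
grip_width: 0.0001
grasp_force: 11.5
```

Now −23 N, so it has probably reached the stop. I back off and check.

Request:
{"method": "drive_tool", "body": {"rows": [{"dx": 0.2,"dy": 0,"dz": -0.2,"wx": 0,"wy": 0,"wz": 0,"hand": 0},{"dx": 0.6,"dy": 0,"dz": -0.6,"wx": 0,"wy": 0,"wz": 0,"hand": 0},{"dx": 1.0,"dy": 0,"dz": -1.0,"wx": 0,"wy": 0,"wz": 0,"hand": 0},{"dx": 0.8,"dy": 0,"dz": -1.8,"wx": 0,"wy": 0,"wz": 0,"hand": 0},{"dx": 0.5,"dy": 0,"dz": -2.5,"wx": 0,"wy": 0,"wz": 0,"hand": 0},{"dx": 0.5,"dy": 0,"dz": -2.5,"wx": 0,"wy": 0,"wz": 0,"hand": 0},{"dx": 0.5,"dy": 0,"dz": -2.5,"wx": 0,"wy": 0,"wz": 0,"hand": 0}]}}

```text
clock: 16.8
eef_pos: [0.4762, -0.0237, 0.1414]
tool_rot: [-0.077, 0.919, 0.03, 0.386]
ft_force: [-0.4, 0.5, -0.5]
grip_width: -0.0005
grasp_force: 0.0
```

```bash
python3 - <<'E'
from h import *
a=bot.camera('scene');b=bot.camera('top')
o=np.hstack([cv2.resize(a[130:290,230:360],(390,480),interpolation=cv2.INTER_CUBIC),cv2.resize(b[155:275,240:340],(400,480),interpolation=cv2.INTER_CUBIC)]);save('c4',o)
plan([.4,0,.3])
for d in bot.outline_of('scene','jar')[:4]:
    e=d['extent'];print(round(d['score'],2),np.round(e),px2w('scene',e[0],e[1],.0485).round(3))
E
```

```text
t 16.9 tcp [ 0.4744 -0.0231  0.1378] rot [[-0.696, -0.166, 0.699], [-0.118, 0.986, 0.117], [-0.708, -0.001, -0.706]] j [-0.21 -0.05 -1.01 -0.14  0.26 -0.27] f [-0.5 -0.7 -0.7] w 0.0001 g 0.0
units d [-1.32  0.7  -3.28] w [0. 0. 0.]
0.68 [365. 280.  28.  46.] [ 0.865 -0.036  0.048]
0.66 [292. 164.  23.  32.] [0.464 0.295 0.048]
0.59 [215. 278.  27.  44.] [ 0.624 -0.203  0.048]
```

View pics/c4.png

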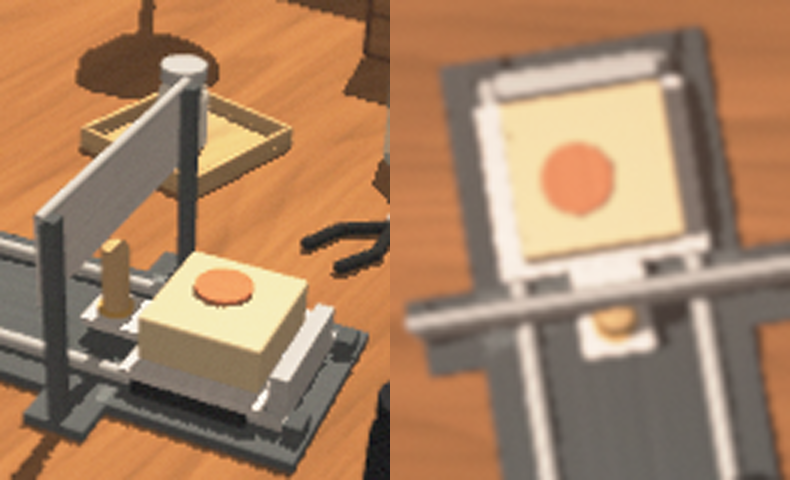

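```bash
python3 - <<'E'
from h import *
P=lambda u,v,z:px2w('top',240+(u-390)/4,155+v/4,z)
s=lambda u,v,z:px2w('scene',230+u/3,130+v/3,z)
def rel(p): return Sm.inv().apply(p-S0).round(4)
print('brick far edge (home .158)',rel(P(580,92,.068)),'near edge(.062)',rel(P(610,250,.068)))
print('stop face .165',rel(P(575,90,.05)))
print('handle top scene(.02)',rel(s(117,243,.088)),'base',rel(s(117,312,.03)))
im=cv2.imread('pics/s0.png')
print('init handle scene',rel(px2w('scene',219,199,.088)))
for x in(.136,.140,.125): print(x,((w2px('scene',[S(-.12+x,0,.088),S(x+.018,.048,.068),S(x+.018,-.048,.068)])-[230,130])*3).round(0).tolist(),((w2px('top',[S(x+.018,0,.068),S(x-.078,0,.068)])-[240,155])*4+[390,0]).round(0).tolist())
print(((w2px('scene',[S(.165,.05,.05),S(.165,-.05,.05)])-[230,130])*3).round(), ((w2px('top',[S(.165,0,.05),S(.165,-.05,.05)])-[240,155])*4+[390,0]).round())
E
```

```text
brick far edge (home .158) [0.1562 0.0012 0.068 ] near edge(.062) [ 0.0583 -0.0016  0.068 ]
stop face .165 [0.1616 0.0036 0.05  ]
handle top scene(.02) [0.0247 0.0044 0.088 ] base [ 0.0278 -0.0029  0.03  ]
init handle scene [-0.1047 -0.0015  0.088 ]
0.136 [[104.0, 243.0], [298.0, 279.0], [249.0, 349.0]] [[582.0, 95.0], [607.0, 251.0]]
0.14 [[109.0, 244.0], [303.0, 280.0], [254.0, 350.0]] [[581.0, 89.0], [606.0, 244.0]]
0.125 [[91.0, 240.0], [284.0, 275.0], [234.0, 345.0]] [[585.0, 113.0], [610.0, 269.0]]
[[311. 301.]
 [261. 375.]] [[580.  84.]
 [660.  71.]]
```

The picture shows the carriage plate against the end stop (brick far edge at crop (580,92), stop at (575,80)) and the jar upright in the tray. Relative to the stop, the measured travel is about 0.139–0.140 m, which agrees with the force felt at the end. I hand in.

```bash
python3 -c "
from workcell import bot
print(bot.job_done())"
```

```text
the job is handed in; nothing more can be done
None
```

I stood the white flux jar upright in the tray, pushed the carriage home until the wrist force rose at the end stop (travel about 0.139–0.140 m by camera), and handed the job in with the gripper clear of everything; no verdict came back.

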